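Push a vial carrier round an L-shaped guide slot to the reader

TASK

Bring the vial to the reader: with your fingertips, push the round black vial carrier along the long leg of the L-shaped slot in the metal guide track, round the corner, and along the short leg until it is fully home at the end in front of the grey reader housing, and leave it there. Only push it from the side: do not pinch, grip or lift the carrier or its vial, and leave the spare vial, the jar and the tape roll where they stand.

Things in the scene. Friction and masses are not known exactly. Their poses are not given: they have to be found in the camera images.
- track: Fixed flat metal guide track, 173 x 176 mm, top 17 mm above the worktop; place and yaw vary. Origin on the worktop; in its frame the plate spans x -89..84, y -102..74 mm. An L-shaped slot, 15 mm wide, runs along +x at y=35 from x=-50 to 40 (long leg), then along -y at x=40 from y=35 to -45 (short leg). A grey reader housing 50 mm tall stands on it past the end: x 18..62, y -96..-76.
- carrier: Black round vial carrier, 44 mm diameter, 33 mm tall, slides on the track's top; a pale vial with a screw cap is fixed upright in it (22 mm diameter, top about 68 mm above the carrier's underside). Origin at the centre of its underside, z up; its yaw is free. Starts in the first 40 mm of the long leg. About 0.2 kg, slides with dry friction and stays where it is left; a foot under the slot keeps it captive.
- slot_start (a point): Point on the track's top, 17 mm above the worktop: carrier centre at the beginning of the long leg.
- slot_corner (a point): Point on the track's top: carrier centre at the corner of the L. The carrier's 12 mm neck runs in the slot with 1.5 mm clearance each side, so the carrier must be against the far stop of the long leg (at most 1.5 mm short of this point; the stop lies 1.5 mm past it) before it can enter the short leg.
- slot_end (a point): Point on the track's top: carrier centre at the end of the short leg, in front of the reader; the end stop lets it go 1.5 mm further.
- spare_vial: Bystander: loose pale vial with white screw cap, 22 mm diameter, 64 mm tall, standing upright on the cover plate inside the angle of the L, about 135 mm from the corner. Origin at the centre of its underside.
- cream_jar: Bystander: loose white jar with black lid, 55 mm diameter, 44 mm tall, on the worktop to the left of the track. Origin at the centre of its underside.
- label_tape: Bystander: loose roll of white tape lying flat, 66 mm diameter, 19 mm tall, on the worktop to the right of the track. Origin at the centre of its underside.

How it is judged:
By the outcome, as a careful person would: the job done as asked, in the order asked, and still so for the second after the job is handed in, with the robot touching nothing.
It also fails if it takes over 45 s, if anything falls off the work surface, if the arm or the gripper's body presses on something with over 40 N, if the wrist force passes 120 N, or if a joint passes its speed limit or range.

ROBOT

A 6-joint arm with a two-finger parallel gripper is mounted at the origin on a cart in front of the work surface, level with it; the furniture and walls round the work are solid. World frame = base frame: x ahead of the robot, y to its left, z up, the work surface at z = 0. Lengths are in mm, angles in rad, forces in N, time in s.
With the tool pointing down it reaches from about 275 to 750 mm from the base axis. Payload 10.2 kg.
Tool frame: the origin (TCP) lies at the centre of the arm's flange, where the gripper is bolted on; the fingertips stand ctrl.tip_reach ahead of it and the grasp point (between the pads) lies 155 mm ahead of it (ctrl.tip_reach is the distance from the TCP to the fingertips, in mm); z points along the fingers, y is the direction in which the jaws open and shut (so a half turn about z gives the same grasp; the last joint's range is limited). The gripper opens to 85 mm and grips with 20 to 120 N. Pads are 22 mm wide; open, the fingers measure 114 mm over their backs; the gripper's body (76 mm by 85 mm) begins 54 mm behind the grasp point. The pads swing forward as they close: fully open they stand 13 mm farther back than shut.
Start: joints at [1.076, 0.313, 1.498, -0, 1.331, -0.223], TCP at [140.958, 505.73, 404.694] pointing down, gripper open.
Joint ranges: [-2.94, 2.94], [-0.97, 2.17], [0.19, 2.56], [-1.23, 4.37], [0.02, 3.11], [-2.88, 2.88]. Speed limits (rad/s): [2.39, 2.39, 3.01, 3.14, 3.14, 3.14].

INTERFACE

Orientations are given as a unit quaternion [w, x, y, z].
In Python, from rig import ctrl, viewer gives the robot as it stands.
- The arm moves only by the tool drive_tool, never from a script. Its argument "rows" is a list that holds one entry, the list of rows, each a list of 6 numbers: the shift along the world's x, y, z normalised to -1 to 1, where 1 is 0.1 m, then the turn, a rotation vector about the world's x, y, z normalised to -1 to 1, where 1 is 90 degrees. A call has 1 to 10 rows; each row is the pose to reach, as a shift and turn from the pose measured when the call began; what a row does not reach only later rows make up. A row lasts 1/8 s, in which the tool goes at most 62.5 mm and 10.7 degrees, less where a joint would pass 70% of its speed; a pose out of reach is approached as far as the arm can. A call with a number of a shift or a turn outside -1 to 1 is refused whole. A call with a gripper value outside its range is refused whole. "fingers" is the opening, from -1 (shut) to 1 (fully open), set as the call begins (left out, the last holds). The fingers move at their own pace and stop on an object; "force" is the grip in N (left out, the last holds). Time passes only in rows, so rows that repeat a pose let the fingers close. It gives the time, the measured TCP pose, the force and the opening at its end, in the units of the state.
- ctrl.sense(): the state, without advancing time (a new reading comes with each control period).
- viewer.capture(name): name is "scene" or "top" or "wrist"; returns the picture (480x640x3 uint8, red, green, blue); there is no depth.
- viewer.calibration(name): a dict with "mtx" (3x3 intrinsics, pixels), "dist_coeffs" ([k1, k2, p1, p2, k3] as OpenCV has them; the pictures are not rectified), "extrinsics" (4x4, takes a point from camera to world coordinates). Camera axes: x right, y up, looking along -z (the intrinsics and any distortion apply to the point x, -y, -z); pixel columns grow to the right and rows downward; lengths in mm; the calibration is good to about 2 mm. A picture is of the moment at which its call begins: read the wrist's pose just before it. calibration takes no time and is no camera call; for the wrist camera it gives the pose at the moment of the call.
- ctrl.finish_job(): hands the job in, once; it reports no verdict.
The state is a dict: "time_s": time; "joints": joint angles; "dq": joint speeds; "tau": joint torques, N m; "eef_pos": TCP position; "ee_rot": TCP orientation; "force": force on the tool from outside, world axes, zero at the start; "wrist_torque": the same for the moment, N m; "grip_width": opening from 0.0 (shut) to 1.0 (fully open).
Only numpy, scipy, OpenCV 4.12 (cv2) and the standard library are available. Lean on these libraries where they do the work, as an engineer would, in place of code of your own. Each camera call takes 0.05 s, during which the arm holds its last target.

## Working session

There is one attempt and no reset: what is moved stays moved. The work goes in short steps, Python scripts to look and compute and a tool call to move; the robot and the scene stay as the last step left them, time stands still between calls to the robot, and variables do not carry over. Pictures are saved under pics/ and viewed, and the job is handed in when it is done.

Besides the shell and the picture viewer there is one more tool, called after "Call:" as a command line: name --argument value ..., lists and objects as JSON in quotes. drive_tool: Moves the arm, as the interface text tells. Scaled input: -1 to 1 covers 0.1 m each way for a shift and 90 degrees each way for a turn. Its arguments: {"type":"object","properties":{"rows":{"type":"array","items":{"type":"array","items":{"type":"array","items":{"type":"number"}}}},"fingers":{"type":"number"},"force":{"type":"number"}},"required":["rows"]}

```bash
ls; mkdir -p pics; python3 - <<'E'
from rig import ctrl, viewer
import cv2
s=ctrl.sense(); print({k:s[k] for k in('time_s','eef_pos','ee_rot','grip_width','force')}, ctrl.tip_reach)
for n in('scene','top'):
    im=viewer.capture(n); cv2.imwrite(f'pics/{n}0.png',im[:,:,::-1])
    c=viewer.calibration(n); print(n,c)
E
```

```text
pics
{'time_s': 0.0, 'eef_pos': array([140.92312513, 505.6932274 , 404.11818397]), 'ee_rot': array([-2.62434532e-04,  1.35490677e-01,  9.90778387e-01, -6.29462273e-04]), 'grip_width': 0.99908383399154, 'force': array([-0.41209824,  0.41753857, -0.30407291])} 173.4
scene {'mtx': array([[481.07647206,   0.        , 312.26358376],
       [  0.        , 481.07647206, 241.53440874],
       [  0.        ,   0.        ,   1.        ]]), 'dist_coeffs': array([-0.04652031,  0.        ,  0.        ,  0.        ,  0.        ]), 'extrinsics': array([[ 8.42674595e-01,  2.63950730e-01, -4.69286202e-01,
         6.60047126e+01],
       [-5.38251185e-01,  3.90942506e-01, -7.46625487e-01,
        -8.16720602e+02],
       [-1.36084183e-02,  8.81756185e-01,  4.71509111e-01,
         5.17301204e+02],
       [ 0.00000000e+00,  0.00000000e+00,  0.00000000e+00,
         1.00000000e+00]])}
top {'mtx': array([[461.33176499,   0.        , 319.49363834],
       [  0.        , 461.33176499, 243.22900892],
       [  0.        ,   0.        ,   1.        ]]), 'dist_coeffs': array([-0.01335611,  0.        ,  0.        ,  0.        ,  0.        ]), 'extrinsics': array([[-1.18590531e-03,  9.90668993e-01, -1.36284772e-01,
         4.01767099e+02],
       [-9.99992080e-01, -1.69259360e-03, -3.60204650e-03,
        -1.20876466e+02],
       [-3.79911051e-03,  1.36279421e-01,  9.90663155e-01,
         9.31241522e+02],
       [ 0.00000000e+00,  0.00000000e+00,  0.00000000e+00,
         1.00000000e+00]])}
```

View pics/scene0.png

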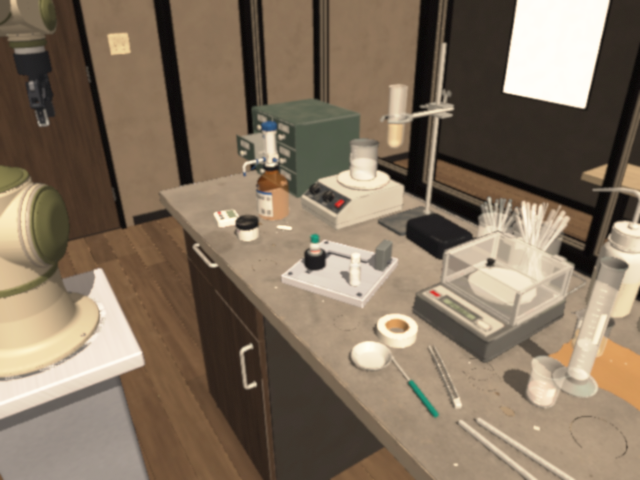

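View pics/top0.png

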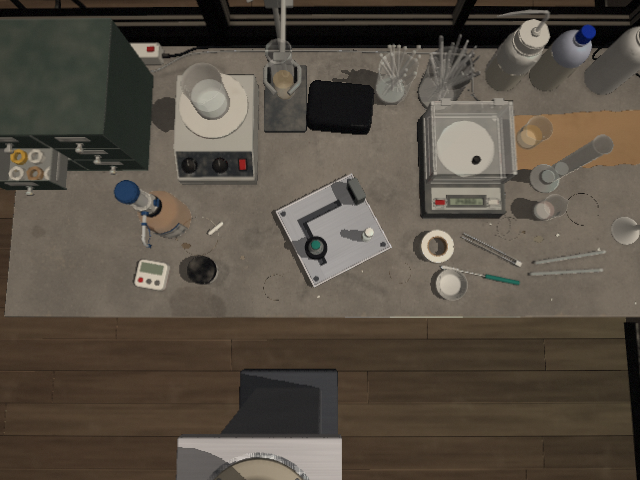

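```bash
python3 - <<'E'
import cv2
im=cv2.imread('pics/top0.png'); c=im[100:400,200:460]
cv2.imwrite('pics/top0c.png',cv2.resize(im[180:380,240:460],None,fx=3,fy=3,interpolation=cv2.INTER_CUBIC)[:600,:800])
E
```

```text
(no output)
```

View pics/top0c.png

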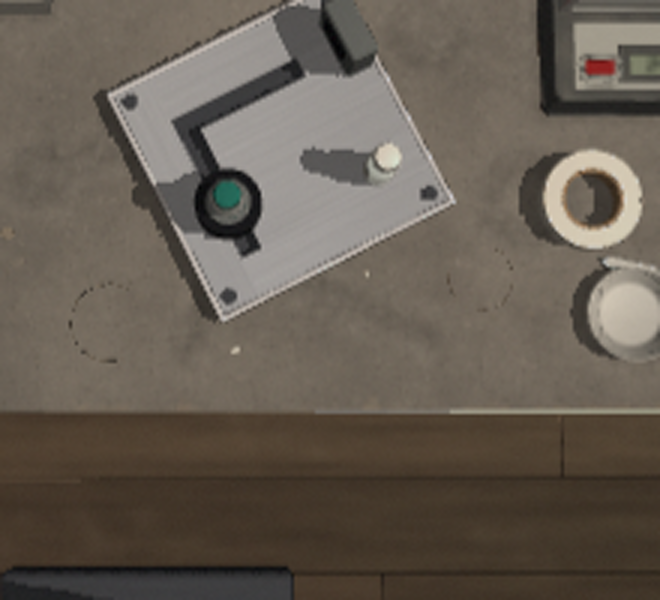

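```bash
python3 - <<'E'
import cv2
im=cv2.imread('pics/top0.png')
cv2.imwrite('pics/top0d.png',cv2.resize(im[165:295,265:400],None,fx=5.9,fy=4.6,interpolation=cv2.INTER_CUBIC)[:600,:800])
cv2.imwrite('pics/t1.png',cv2.resize(im[168:242,265:365],None,fx=8,fy=8,interpolation=cv2.INTER_CUBIC)[:600,:800])
cv2.imwrite('pics/t2.png',cv2.resize(im[220:294,295:395],None,fx=8,fy=8,interpolation=cv2.INTER_CUBIC)[:600,:800])
E
```

```text
(no output)
```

View pics/t1.png

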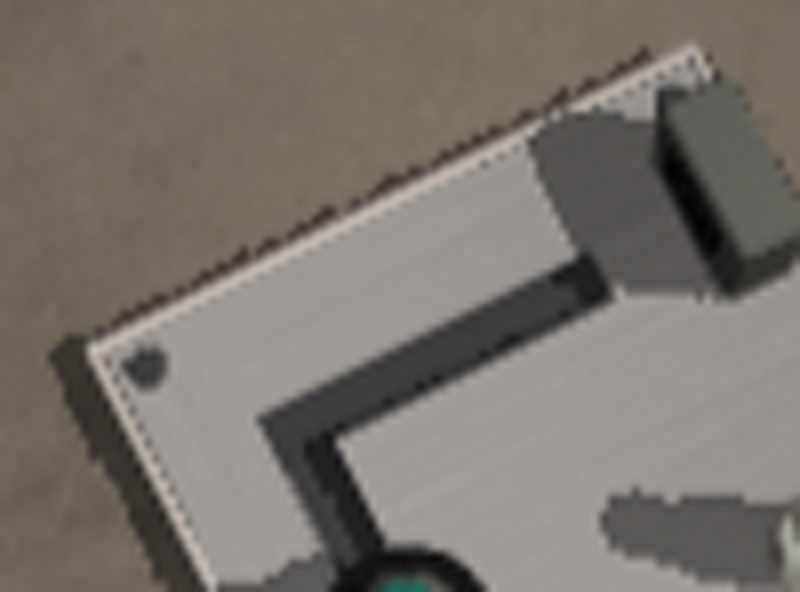

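View pics/t2.png

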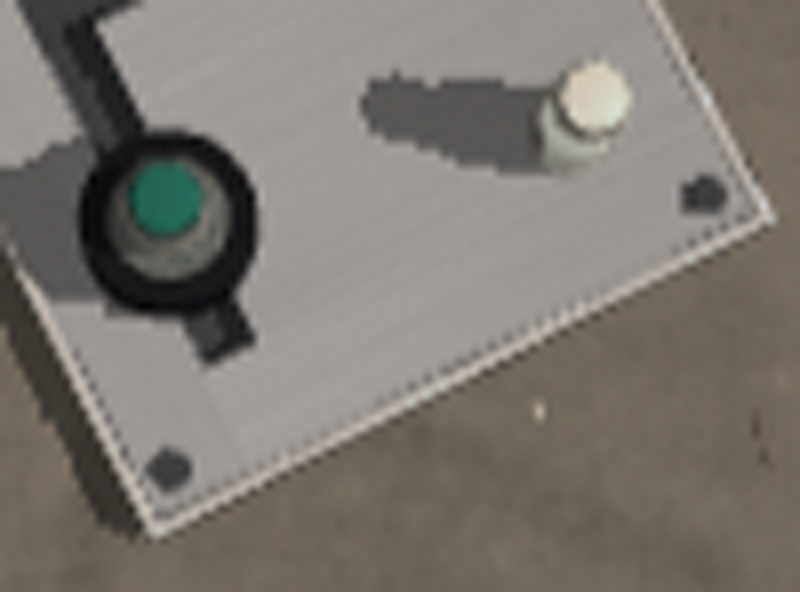

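```bash
cat > h.py <<'E'
import numpy as np, cv2
from scipy.optimize import least_squares
from rig import ctrl, viewer
def ray(cal,px):
    M=cal['extrinsics']; u=cv2.undistortPoints(np.array([[px]],float),cal['mtx'],cal['dist_coeffs'])[0,0]
    return M[:3,3], M[:3,:3]@np.array([u[0],-u[1],-1.])
def onz(cal,px,z):
    o,d=ray(cal,px); return (o+d*(z-o[2])/d[2])[:2]
def proj(cal,P):
    M=cal['extrinsics']; c=(np.asarray(P,float)-M[:3,3])@M[:3,:3]
    c=c*[1,-1,-1]
    return cv2.projectPoints(c[:,None],np.zeros(3),np.zeros(3),cal['mtx'],cal['dist_coeffs'])[0][:,0]
def t2w(p,xy):
    c,s=np.cos(p[2]),np.sin(p[2]); return np.array(xy,float)@np.array([[c,s],[-s,c]])+p[:2]
E
python3 - <<'E'
from h import *
cal=viewer.calibration('top')
f=lambda p,o:((p[0]+.5)/8-.5+o[0],(p[1]+.5)/8-.5+o[1])
A=(265,168);B=(295,220)
L=[((88,347),A,(84,74)),((695,42),A,(84,-102)),((155,537),B,(-89,74)),((772,218),B,(-89,-102)),
((260,418),A,(47.5,42.5)),((337,438),A,(32.5,27.5)),((583,252),A,(47.5,-52.5)),((612,298),A,(32.5,-52.5)),((210,365),B,(-57.5,42.5)),((255,340),B,(-57.5,27.5))]
W=np.array([onz(cal,f(p,o),17) for p,o,_ in L]);T=[t for *_,t in L]
r=least_squares(lambda p:(t2w(p,T)-W).ravel(),[400,-100,.5])
p=r.x; print(p,np.degrees(p[2])); print(np.c_[T,(t2w(p,T)-W).round(1)])
np.save('track.npy',p)
for n,q in dict(start=(-50,35),corner=(40,35),end=(40,-45)).items(): print(n,t2w(p,[q])[0].round(1))
inv=lambda w:(lambda c,s,d:(c*d[0]+s*d[1],-s*d[0]+c*d[1]))(np.cos(p[2]),np.sin(p[2]),np.array(w)-p[:2])
c=onz(cal,f((169,222),B),50);print('carrier top',c,inv(c))
c=onz(cal,f((167,199),B),85);print('cap',c,inv(c))
c=onz(cal,f((595,97),B),81);print('spare',c,inv(c))
print('jar',onz(cal,(202,270),44),'tape',onz(cal,(437,246),19))
E
```

```text
[ 5.52879780e+02 -1.30712211e+02  4.73775412e-01] 27.14533154237968
[[ 8.40e+01  7.40e+01  3.00e-01  2.30e+00]
 [ 8.40e+01 -1.02e+02  1.50e+00 -1.00e-01]
 [-8.90e+01  7.40e+01 -1.00e+00  1.00e+00]
 [-8.90e+01 -1.02e+02  2.00e-01 -1.60e+00]
 [ 4.75e+01  4.25e+01  5.00e-01  1.20e+00]
 [ 3.25e+01  2.75e+01 -8.00e-01  4.00e-01]
 [ 4.75e+01 -5.25e+01  1.30e+00 -1.70e+00]
 [ 3.25e+01 -5.25e+01 -2.00e-01 -1.30e+00]
 [-5.75e+01  4.25e+01 -1.20e+00  1.00e+00]
 [-5.75e+01  2.75e+01 -5.00e-01 -1.20e+00]]
start [ 492.4 -122.4]
corner [572.5 -81.3]
end [ 609.  -152.5]
carrier top [ 515.07274746 -110.33244264] (np.float64(-24.34441655594601), np.float64(35.38440386571631))
cap [ 515.93870683 -110.28877724] (np.float64(-23.553918488732045), np.float64(35.028166447322334))
spare [ 540.31977505 -210.09055229] (np.float64(-47.39284236725812), np.float64(-64.90449337269357))
jar [472.06819397 109.12687713] tape [ 521.28520907 -351.88338976]
```

```bash
python3 - <<'E'
from h import *
p=np.load('track.npy')
for q in [(-75,35),(-24,35),(40,35),(40,80),(40,-45)]: print(q,t2w(p,[q])[0].round(1))
E
```

```text
(-75, 35) [ 470.2 -133.8]
(-24, 35) [ 515.6 -110.5]
(40, 35) [572.5 -81.3]
(40, 80) [552.  -41.3]
(40, -45) [ 609.  -152.5]
```

Call:
drive_tool --rows '[[[0.25, -0.5, 0, 0, 0, -0.11], [0.5, -1.0, 0, 0, 0, -0.22], [0.5, -1.0, 0, 0, 0, -0.22]]]' --fingers -1 --force 20

```text
time_s: 0.48
eef_pos: [191.9, 403.8, 404.2]
ee_rot: [-0.0, 0.306, 0.952, -0.001]
force: [-1.1, 0.2, 0.5]
grip_width: 0.377
```

Call:
drive_tool --rows '[[[0.25, -0.5, 0, 0, 0, -0.11], [0.5, -1.0, 0, 0, 0, -0.22], [0.5, -1.0, 0, 0, 0, -0.22]]]'

```text
time_s: 0.85
eef_pos: [243.0, 302.4, 404.3]
ee_rot: [-0.0, 0.467, 0.884, -0.001]
force: [-0.5, 1.4, 0.6]
grip_width: -0.006
```

Call:
drive_tool --rows '[[[0.25, -0.5, 0, 0, 0, -0.11], [0.5, -1.0, 0, 0, 0, -0.22], [0.5, -1.0, 0, 0, 0, -0.22]]]'

```text
time_s: 1.23
eef_pos: [294.4, 201.1, 404.4]
ee_rot: [-0.0, 0.614, 0.789, -0.0]
force: [-0.4, 0.5, 0.5]
grip_width: -0.003
```

Call:
drive_tool --rows '[[[0.25, -0.5, 0, 0, 0, -0.11], [0.5, -1.0, 0, 0, 0, -0.22], [0.5, -1.0, 0, 0, 0, -0.22]]]'

```text
time_s: 1.6
eef_pos: [345.7, 100.1, 404.3]
ee_rot: [-0.0, 0.741, 0.671, -0.0]
force: [0.2, -0.5, 0.2]
grip_width: -0.002
```

Call:
drive_tool --rows '[[[0.25, -0.5, 0, 0, 0, -0.11], [0.5, -1.0, 0, 0, 0, -0.22], [0.5, -1.0, 0, 0, 0, -0.22]]]'

```text
time_s: 1.98
eef_pos: [397.0, -0.2, 404.0]
ee_rot: [-0.001, 0.846, 0.534, -0.0]
force: [-0.2, -0.2, 0.0]
grip_width: 0.001
```

Call:
drive_tool --rows '[[[0.25, -0.5, 0, 0, 0, -0.11], [0.5, -1.0, 0, 0, 0, -0.22], [0.5, -1.0, 0, 0, 0, -0.22]]]'

```text
time_s: 2.35
eef_pos: [448.4, -100.0, 403.4]
ee_rot: [-0.001, 0.925, 0.381, -0.0]
force: [0.3, 0.9, -0.8]
grip_width: -0.002
```

Call:
drive_tool --rows '[[[0.11, -0.17, -0.5, 0, 0, -0.1], [0.22, -0.34, -1.0, 0, 0, -0.197], [0.22, -0.34, -1.0, 0, 0, -0.197]]]'

```text
time_s: 2.72
eef_pos: [470.4, -131.7, 300.9]
ee_rot: [-0.004, 0.972, 0.237, -0.003]
force: [-1.0, -0.4, 0.7]
grip_width: 0.001
```

```bash
python3 - <<'E'
from h import *
s=ctrl.sense();print(s['eef_pos'],s['ee_rot'],s['joints'],ctrl.tip_reach)
np.set_printoptions(suppress=True,precision=3)
cal=viewer.calibration('wrist');print(cal)
im=viewer.capture('wrist'); cv2.imwrite('pics/w1.png',im[:,:,::-1])
E
```

```text
[ 470.43261022 -131.72393213  300.89550234] [-0.00404974  0.97156398  0.23672703 -0.002709  ] [-0.51376608  0.34757574  1.74263069  0.00252861  1.06087898  0.57778829] 173.4
{'mtx': array([[393.982,   0.   , 313.42 ],
       [  0.   , 393.982, 244.118],
       [  0.   ,   0.   ,   1.   ]]), 'dist_coeffs': array([-0.068,  0.   ,  0.   ,  0.   ,  0.   ]), 'extrinsics': array([[  0.46 ,   0.843,   0.278, 539.333],
       [ -0.888,   0.44 ,   0.135, -96.021],
       [ -0.009,  -0.309,   0.951, 271.053],
       [  0.   ,   0.   ,   0.   ,   1.   ]])}
```

View pics/w1.png

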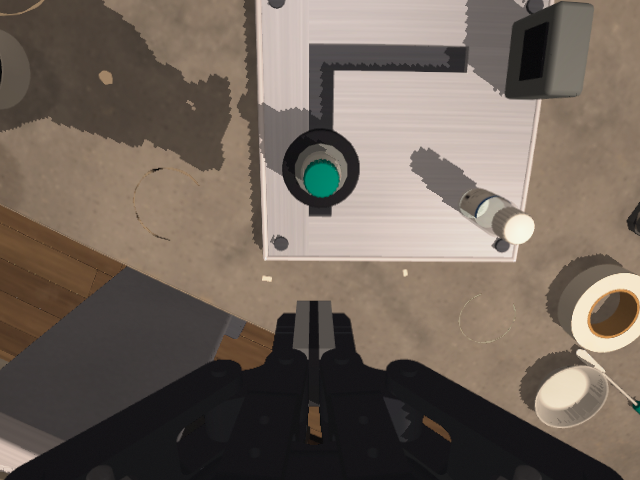

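```bash
python3 - <<'E'
from h import *
cal=viewer.calibration('wrist'); p0=np.load('track.npy')
L=[((264,262),(-89,74)),((515,261),(-89,-102)),((309,44),(47.5,42.5)),((333,70),(32.5,27.5)),((467,46),(47.5,-52.5)),((467,72),(32.5,-52.5)),((308,216),(-57.5,42.5)),((331,216),(-57.5,27.5))]
W=np.array([onz(cal,q,17) for q,_ in L]);T=[t for _,t in L]
r=least_squares(lambda p:(t2w(p,T)-W).ravel(),p0);p=r.x
print(p0,p,np.degrees(p[2]));print((t2w(p,T)-W).round(1))
np.save('trackw.npy',p)
for n,q in dict(start=(-50,35),corner=(40,35),end=(40,-45)).items(): print(n,t2w(p,[q])[0].round(1))
inv=lambda w:(lambda c,s,d:np.round((c*d[0]+s*d[1],-s*d[0]+c*d[1]),1))(np.cos(p[2]),np.sin(p[2]),np.array(w)-p[:2])
print('top',inv(onz(cal,(321,165),50)),'cap',inv(onz(cal,(322,180),85)),'tcp',inv(ctrl.sense()['eef_pos'][:2]))
E
```

```text
[ 5.52879780e+02 -1.30712211e+02  4.73775412e-01] [ 5.52952061e+02 -1.32711946e+02  4.78885620e-01] 27.438124897887242
[[ 1.6  0.6]
 [ 0.4  0.7]
 [-0.5 -0.3]
 [-0.5 -0.9]
 [-0.7 -0.1]
 [-1.5  1. ]
 [ 0.7 -0.7]
 [ 0.5 -0.4]]
start [ 492.4 -124.7]
corner [572.3 -83.2]
end [ 609.2 -154.2]
top [-20.3  35.4] cap [-23.4  35.4] tcp [-72.6  38.7]
```

Call:
drive_tool --rows '[[[0, -0.02, -0.5, 0, 0, 0], [0.01, -0.03, -0.98, 0, 0, 0], [0.01, -0.03, -0.98, 0, 0, 0], [0.01, -0.03, -0.98, 0, 0, 0]]]'

```text
time_s: 3.28
eef_pos: [472.5, -134.3, 208.3]
ee_rot: [-0.001, 0.971, 0.239, 0.001]
force: [0.4, -0.8, 0.6]
grip_width: 0.002
```

```bash
python3 - <<'E'
from h import *
im=viewer.capture('wrist'); cv2.imwrite('pics/w2.png',im[:,:,::-1])
im=viewer.capture('scene'); cv2.imwrite('pics/s2.png',cv2.resize(im[200:320,240:420,::-1],None,fx=4,fy=4,interpolation=cv2.INTER_CUBIC))
s=ctrl.sense();print(s['eef_pos'],s['force'])
E
```

```text
[ 472.32902032 -134.65938442  207.92425819] [-0.57055674 -0.23653733 -0.43920959]
```

View pics/w2.png

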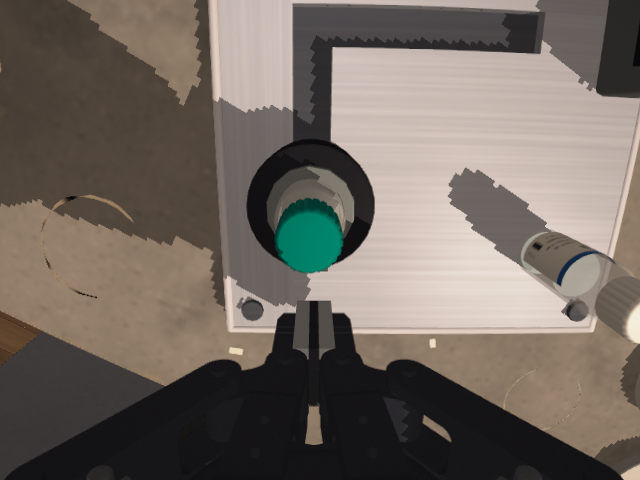

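View pics/s2.png

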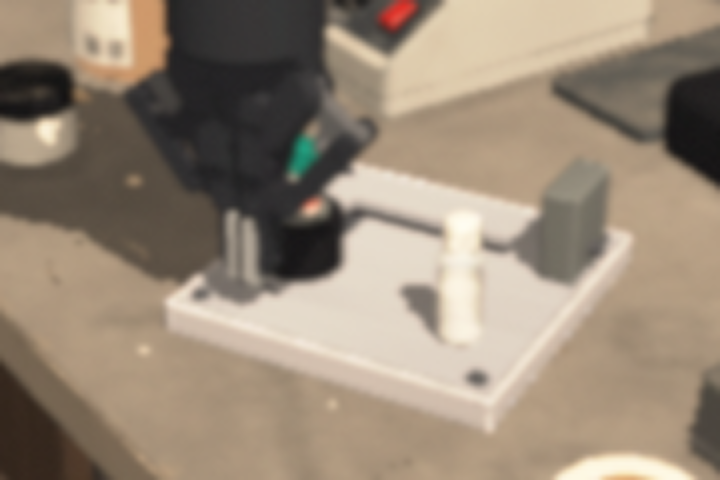

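Call:
drive_tool --rows '[[[0.06, 0.03, -0.05, 0, 0, 0], [0.12, 0.06, -0.05, 0, 0, 0], [0.18, 0.093, -0.05, 0, 0, 0], [0.24, 0.124, -0.05, 0, 0, 0], [0.3, 0.155, -0.05, 0, 0, 0], [0.36, 0.186, -0.05, 0, 0, 0], [0.42, 0.217, -0.05, 0, 0, 0], [0.48, 0.248, -0.05, 0, 0, 0], [0.54, 0.279, -0.05, 0, 0, 0], [0.6, 0.31, -0.05, 0, 0, 0]]]'

```text
time_s: 4.62
eef_pos: [532.7, -103.5, 202.9]
ee_rot: [-0.001, 0.971, 0.238, 0.001]
force: [-3.4, -2.6, 3.7]
grip_width: -0.0
```

```bash
python3 - <<'E'
from h import *
im=viewer.capture('wrist'); cv2.imwrite('pics/w3.png',im[:,:,::-1])
s=ctrl.sense();print(s['eef_pos'],s['force'])
p=(np.load('track.npy')+np.load('trackw.npy'))/2; np.save('tr.npy',p)
c,sn=np.cos(p[2]),np.sin(p[2]);d=s['eef_pos'][:2]-p[:2];print(c*d[0]+sn*d[1],-sn*d[0]+c*d[1])
E
```

```text
[ 533.21265831 -103.18370118  202.92932285] [-0.86997398 -1.30130791  0.1927221 ]
-4.429095218355354 34.38706137010175
```

View pics/w3.png

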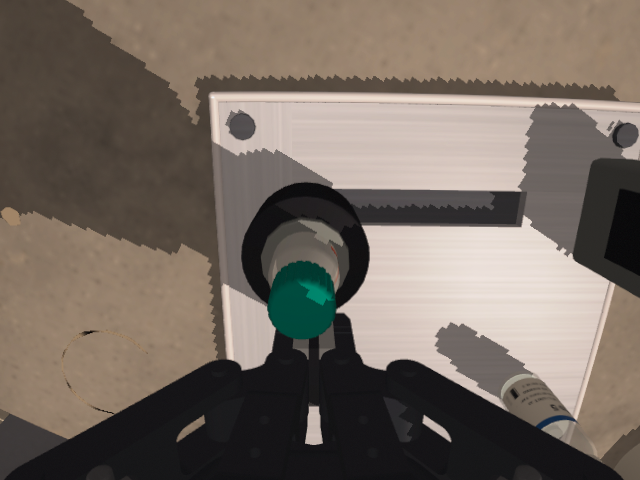

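Call:
drive_tool --rows '[[[0.02, 0.01, 0, 0, 0, 0], [0.04, 0.02, 0, 0, 0, 0], [0.06, 0.03, 0, 0, 0, 0], [0.08, 0.04, 0, 0, 0, 0], [0.1, 0.05, 0, 0, 0, 0]]]'

```text
time_s: 5.3
eef_pos: [543.3, -98.0, 202.8]
ee_rot: [-0.001, 0.971, 0.238, 0.001]
force: [-1.4, -1.0, 0.8]
grip_width: 0.001
```

Call:
drive_tool --rows '[[[0.01, 0.005, 0, 0, 0, 0], [0.02, 0.01, 0, 0, 0, 0]]]'

```text
time_s: 5.55
eef_pos: [545.0, -97.2, 202.8]
ee_rot: [-0.001, 0.971, 0.238, -0.0]
force: [-10.1, -5.3, 6.0]
grip_width: -0.0
```

Call:
drive_tool --rows '[[[0.01, 0.005, 0, 0, 0, 0], [0.01, 0.005, 0, 0, 0, 0]]]'

```text
time_s: 5.8
eef_pos: [545.5, -97.1, 202.9]
ee_rot: [-0.001, 0.971, 0.239, -0.001]
force: [-8.9, -6.1, 6.1]
grip_width: -0.004
```

```bash
python3 - <<'E'
from h import *
im=viewer.capture('wrist'); cv2.imwrite('pics/w4.png',im[:,:,::-1])
im=viewer.capture('top'); cv2.imwrite('pics/t4.png',cv2.resize(im[168:242,265:365,::-1],None,fx=8,fy=8,interpolation=cv2.INTER_CUBIC))
s=ctrl.sense();print(s['eef_pos'],s['force'])
p=np.load('tr.npy')
c,sn=np.cos(p[2]),np.sin(p[2]);d=s['eef_pos'][:2]-p[:2];print(c*d[0]+sn*d[1],-sn*d[0]+c*d[1])
E
```

```text
[545.48522496 -97.14661057 202.93448805] [-8.98124052 -4.96847721  4.56723388]
9.245465911775614 34.124891081434214
```

View pics/w4.png

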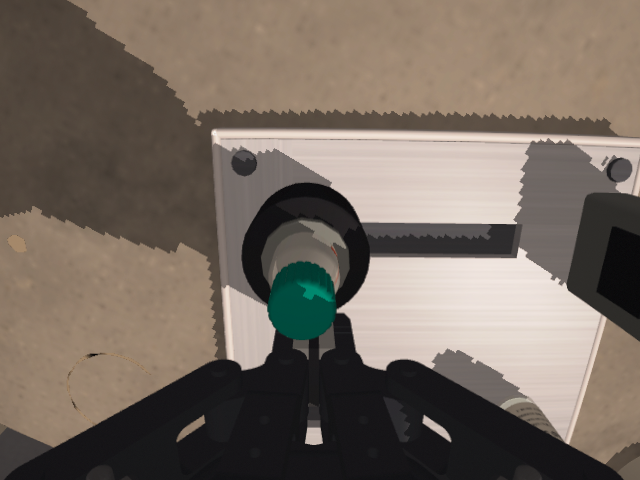

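View pics/t4.png

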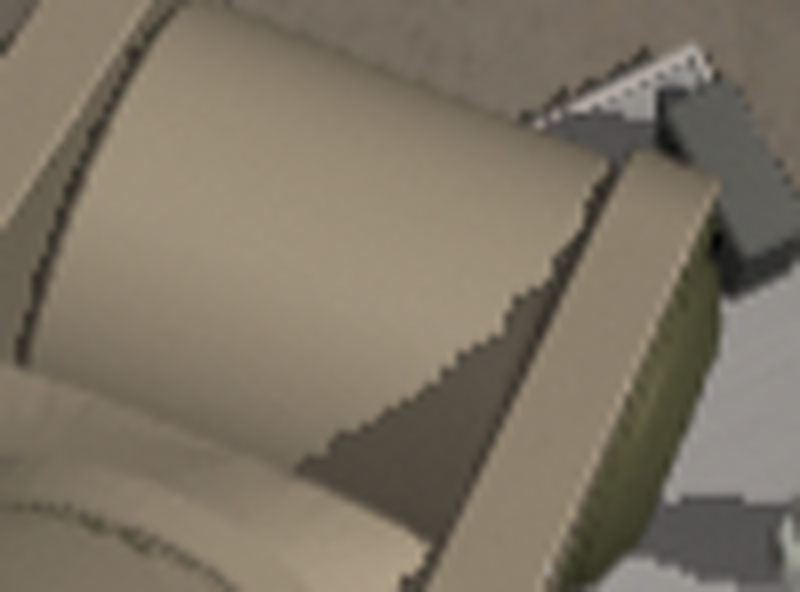

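Call:
drive_tool --rows '[[[-0.12, -0.06, 0, 0, 0, 0], [-0.25, -0.13, 0.1, 0, 0, 0], [-0.37, 0.1, 0.3, 0, 0, 0.1], [-0.46, 0.34, 0.3, 0, 0, 0.2], [-0.46, 0.4, 0.3, 0, 0, 0.3], [-0.46, 0.4, 0.3, 0, 0, 0.4], [-0.4, 0.45, 0.3, 0, 0, 0.5], [-0.25, 0.55, 0.3, 0, 0, 0.6], [-0.1, 0.65, 0.3, 0, 0, 0.7], [0.04, 0.65, 0.3, 0, 0, 0.8]]]'

```text
time_s: 7.15
eef_pos: [549.5, -32.0, 233.7]
ee_rot: [0.0, 0.643, 0.766, -0.001]
force: [-0.2, 0.7, -0.0]
grip_width: 0.0
```

```bash
python3 - <<'E'
from h import *
s=ctrl.sense();print(s['eef_pos'],s['force'],s['ee_rot'])
p=np.load('tr.npy')
c,sn=np.cos(p[2]),np.sin(p[2]);d=s['eef_pos'][:2]-p[:2];print(c*d[0]+sn*d[1],-sn*d[0]+c*d[1])
a=s['ee_rot'][1:3];y=2*a*a[1]-[0,1];print(np.degrees(np.arctan2(y[1],y[0])), t2w(p,[(41,80)])-s['eef_pos'][:2])
E
```

```text
[549.48397635 -31.95609408 233.68266989] [-0.19322733  0.67863621 -0.04777429] [ 2.32921949e-04  6.43283692e-01  7.65626489e-01 -1.45467990e-03]
42.69032781978377 90.22511091153437
9.925544552588505 [[ 3.1862644  -9.86193797]]
```

Call:
drive_tool --rows '[[[0, 0, 0, 0, 0, 0.1], [0.03, -0.07, -0.15, 0, 0, 0.193], [0.03, -0.08, -0.31, 0, 0, 0.193], [0.03, -0.08, -0.31, 0, 0, 0.193]]]'

```text
time_s: 7.65
eef_pos: [551.9, -40.1, 201.8]
ee_rot: [-0.001, 0.522, 0.853, -0.002]
force: [0.2, 0.6, -0.5]
grip_width: -0.0
```

```bash
python3 - <<'E'
from h import *
s=ctrl.sense();print(s['eef_pos'],s['force'],s['ee_rot'])
p=np.load('tr.npy')
c,sn=np.cos(p[2]),np.sin(p[2]);d=s['eef_pos'][:2]-p[:2];print(c*d[0]+sn*d[1],-sn*d[0]+c*d[1])
im=viewer.capture('wrist'); cv2.imwrite('pics/w5.png',im[:,:,::-1])
im=viewer.capture('scene'); cv2.imwrite('pics/s5.png',cv2.resize(im[200:320,240:420,::-1],None,fx=4,fy=4,interpolation=cv2.INTER_CUBIC))
E
```

```text
[551.87745101 -40.0553202  201.75729638] [ 0.21469599  0.59506614 -0.48814439] [-7.23186956e-04  5.21719203e-01  8.53115397e-01 -1.63404116e-03]
41.10370174210488 81.93000376947823
```

View pics/w5.png

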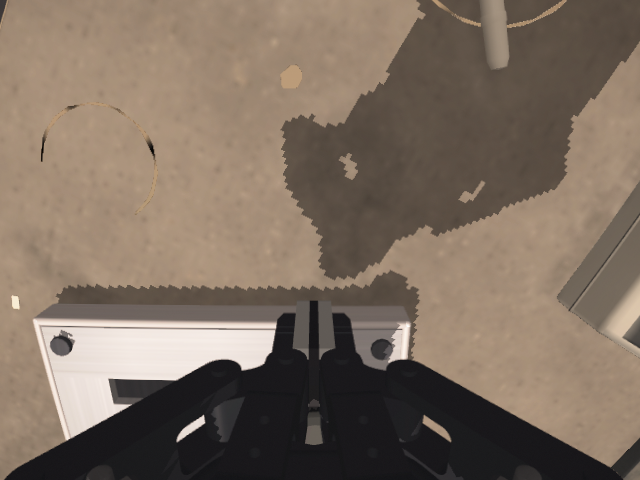

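View pics/s5.png

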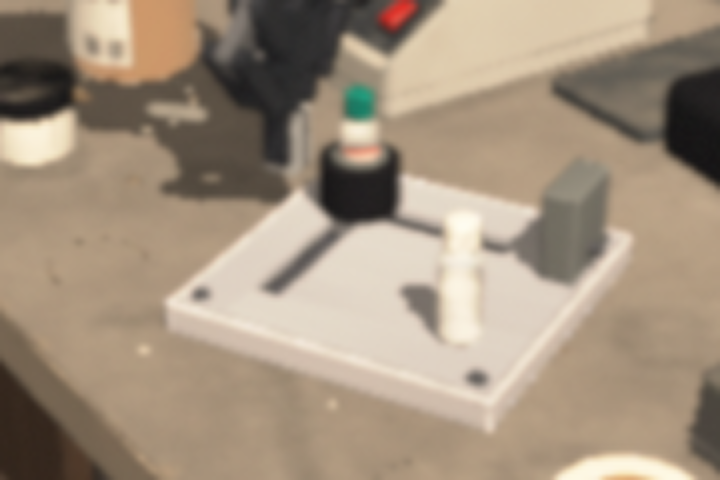

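Call:
drive_tool --rows '[[[0.02, -0.039, 0, 0, 0, 0], [0.04, -0.078, 0, 0, 0, 0], [0.055, -0.107, 0, 0, 0, 0], [0.07, -0.136, 0, 0, 0, 0], [0.08, -0.155, 0, 0, 0, 0], [0.09, -0.175, 0, 0, 0, 0]]]'

```text
time_s: 8.5
eef_pos: [561.4, -57.4, 203.0]
ee_rot: [0.0, 0.521, 0.854, -0.001]
force: [-2.7, 3.8, 3.7]
grip_width: 0.003
```

Call:
drive_tool --rows '[[[0.01, -0.02, 0, 0, 0, 0], [0.02, -0.039, 0, 0, 0, 0], [0.03, -0.058, 0, 0, 0, 0], [0.04, -0.078, 0, 0, 0, 0]]]'

```text
time_s: 9.0
eef_pos: [565.5, -65.4, 203.0]
ee_rot: [0.0, 0.521, 0.854, -0.001]
force: [-2.0, 2.9, 3.2]
grip_width: -0.002
```

Call:
drive_tool --rows '[[[0.025, -0.049, 0, 0, 0, 0], [0.051, -0.098, 0, 0, 0, 0], [0.077, -0.148, 0, 0, 0, 0], [0.103, -0.2, 0, 0, 0, 0], [0.13, -0.252, 0, 0, 0, 0], [0.155, -0.302, 0, 0, 0, 0], [0.18, -0.35, 0, 0, 0, 0], [0.206, -0.4, 0, 0, 0, 0], [0.232, -0.45, 0, 0, 0, 0], [0.258, -0.5, 0, 0, 0, 0]]]'

```text
time_s: 10.25
eef_pos: [591.4, -115.7, 203.0]
ee_rot: [0.0, 0.521, 0.854, -0.001]
force: [-2.0, 3.3, 1.5]
grip_width: -0.004
```

```bash
python3 - <<'E'
from h import *
s=ctrl.sense();print(s['eef_pos'],s['force'],s['ee_rot'])
p=np.load('tr.npy')
c,sn=np.cos(p[2]),np.sin(p[2]);d=s['eef_pos'][:2]-p[:2];print(c*d[0]+sn*d[1],-sn*d[0]+c*d[1])
im=viewer.capture('scene'); cv2.imwrite('pics/s6.png',cv2.resize(im[200:320,240:420,::-1],None,fx=4,fy=4,interpolation=cv2.INTER_CUBIC))
E
```

```text
[ 591.44710264 -115.67000873  203.00478243] [-1.97525208  3.25482053  1.542952  ] [ 3.04835533e-04  5.21066467e-01  8.53515025e-01 -1.32115209e-03]
41.597653535163644 -3.4110441677495302
```

View pics/s6.png

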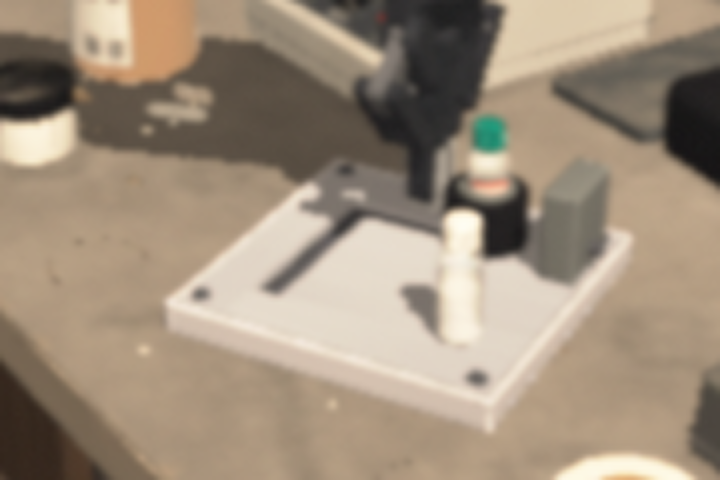

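About 10 mm to go; pushing slowly until the force rises at the stop.

Call:
drive_tool --rows '[[[0.01, -0.018, 0, 0, 0, 0], [0.018, -0.036, 0, 0, 0, 0], [0.028, -0.053, 0, 0, 0, 0], [0.037, -0.071, 0, 0, 0, 0]]]'

```text
time_s: 10.8
eef_pos: [595.4, -123.4, 202.9]
ee_rot: [0.001, 0.521, 0.853, -0.001]
force: [-1.5, 2.2, 0.4]
grip_width: 0.002
```

Call:
drive_tool --rows '[[[0.005, -0.009, 0, 0, 0, 0], [0.01, -0.018, 0, 0, 0, 0]]]'

```text
time_s: 11.05
eef_pos: [596.1, -124.4, 203.0]
ee_rot: [-0.001, 0.521, 0.853, -0.001]
force: [-6.2, 10.6, 7.1]
grip_width: -0.002
```

Call:
drive_tool --rows '[[[0.006, -0.012, 0, 0, 0, 0], [0.006, -0.012, 0, 0, 0, 0]]]'

```text
time_s: 11.3
eef_pos: [596.4, -124.7, 203.0]
ee_rot: [-0.002, 0.521, 0.854, -0.001]
force: [-5.2, 8.1, 7.0]
grip_width: 0.0
```

Call:
drive_tool --rows '[[[-0.05, 0.1, 0, 0, 0, 0], [-0.13, 0.25, 0, 0, 0, 0], [-0.25, 0.5, 0, 0, 0, 0], [-0.35, 0.7, 0.3, 0, 0, 0], [-0.6, 0.9, 0.7, 0, 0, 0], [-0.9, 1.0, 1.0, 0, 0, 0], [-0.9, 1.0, 1.0, 0, 0, 0]]]'

```text
time_s: 12.18
eef_pos: [505.3, -23.6, 305.1]
ee_rot: [-0.0, 0.521, 0.854, -0.0]
force: [0.1, -0.9, -0.3]
grip_width: 0.001
```

Call:
drive_tool --rows '[[[-0.4, 0.4, 0.3, 0, 0, 0], [-0.8, 0.8, 0.5, 0, 0, 0], [-1, 1.0, 0.6, 0, 0, 0], [-1, 1.0, 0.6, 0, 0, 0]]]'

```text
time_s: 12.68
eef_pos: [404.6, 77.5, 365.1]
ee_rot: [0.0, 0.52, 0.854, 0.0]
force: [0.2, -0.5, -0.5]
grip_width: -0.002
```

```bash
python3 - <<'E'
from h import *
s=ctrl.sense();print(s['eef_pos'],s['force'])
im=viewer.capture('scene'); cv2.imwrite('pics/s7.png',cv2.resize(im[200:320,240:420,::-1],None,fx=4,fy=4,interpolation=cv2.INTER_CUBIC))
im=viewer.capture('top'); cv2.imwrite('pics/t7f.png',im[:,:,::-1]); cv2.imwrite('pics/t7.png',cv2.resize(im[168:242,295:395,::-1],None,fx=8,fy=8,interpolation=cv2.INTER_CUBIC))
E
```

```text
[404.63944673  77.45927422 365.13023237] [ 0.19031514 -0.51355179 -0.48164086]
```

View pics/s7.png

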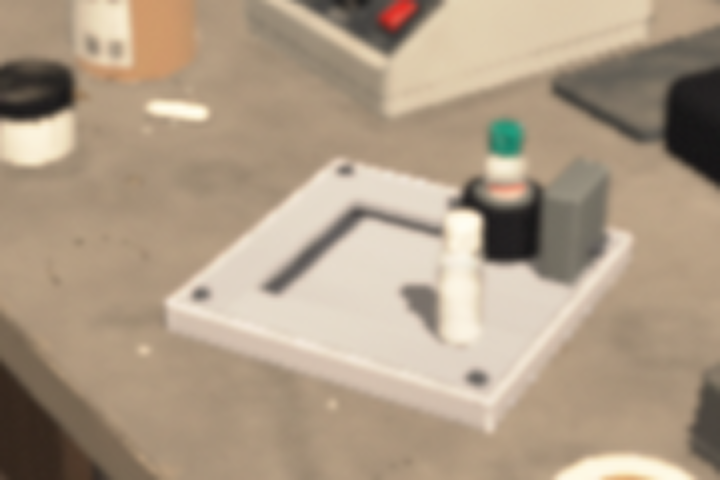

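View pics/t7.png

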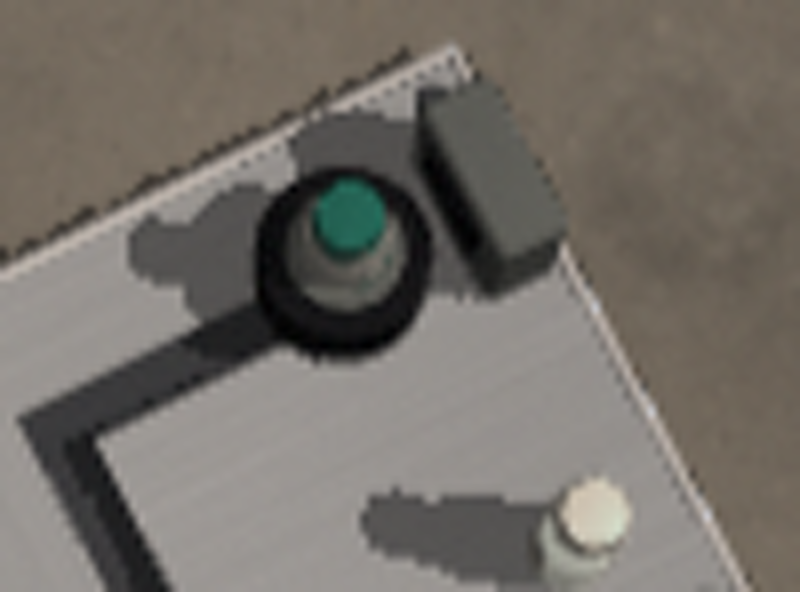

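View pics/t7f.png

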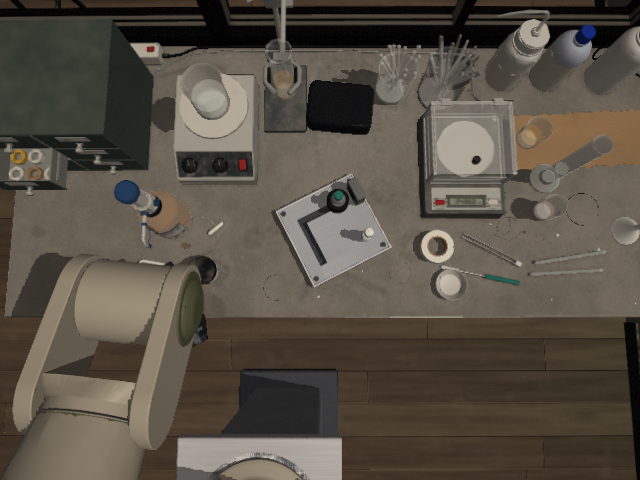

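```bash
python3 - <<'E'
from h import *
cal=viewer.calibration('top')
f=lambda p:((p[0]+.5)/8-.5+295,(p[1]+.5)/8-.5+168)
for nm in('track','trackw','tr'):
    p=np.load(nm+'.npy'); c,s=np.cos(p[2]),np.sin(p[2])
    for q,z in(((350,216),85),((344,257),50),((595,514),81)):
        d=onz(cal,f(q),z)-p[:2]; print(nm,z,(c*d[0]+s*d[1]).round(1),(-s*d[0]+c*d[1]).round(1))
E
```

```text
track 85 40.9 -46.3
track 50 39.6 -45.4
track 81 -47.6 -64.8
trackw 85 41.5 -44.7
trackw 50 40.2 -43.8
trackw 81 -47.1 -62.7
tr 85 41.2 -45.5
tr 50 39.9 -44.6
tr 81 -47.3 -63.8
```

Home at the stop by both force and image, and the spare vial has not moved (same pixel as before). Handing in.

```bash
python3 -c "
from rig import ctrl
print(ctrl.finish_job())"
```

```text
the job is handed in; nothing more can be done
None
```

I pushed the vial carrier along the long leg, round the corner and along the short leg until it stopped in front of the reader. I used the sides of the closed fingertips only and never gripped or lifted the carrier. The job was handed in at about 12.8 s.

- **At the stops:** the push force rose from about 2–4 N to about 12 N at both the corner and the end. Pressing on moved the tool only about 0.5 mm at each stop. At the end, the tool stood within about 0.5 mm of where the stop should be.
- **Final position:** after I backed away, the top picture put the carrier at about (40–41, −45) mm in the track frame; the target is (40, −45). The image is only good to about 2 mm, so the force at the stop is the stronger evidence.
- **Other objects:** the spare vial is at the same pixel as before, and the tape roll looks unchanged. The jar was partly hidden by the arm in the last top picture, but it shows unmoved in the scene view.
- **Disagreement:** the track position from the top and wrist cameras differed by about 2 mm, so I used the average.

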